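Load the purge block and hold the dead-man gas lever

ROBOT

A 6-joint arm with a two-finger parallel gripper is mounted at the origin on the work surface. World frame = base frame: x ahead of the robot, y to its left, z up, the work surface at z = 0. Lengths are in mm, angles in rad, forces in N, time in s.
With the tool pointing down it reaches from about 400 to 925 mm from the base axis. Payload 12.5 kg.
Tool frame: the origin (TCP) lies between the finger pads; the fingertips stand env.tip_extent ahead of it and the grasp point (between the pads) lies 11 mm behind it (env.tip_extent is the distance from the TCP to the fingertips, in mm); z points along the fingers, y is the line along which they close (so a half turn about z gives the same grasp; the last joint's range is limited). The gripper opens to 95 mm and grips with 3 to 60 N. Pads are 20 mm wide; open, the fingers measure 119 mm over their backs; the gripper's body (75 mm by 180 mm) begins 59 mm behind the grasp point.
Start: joints at [1.071, 0.491, 1.559, -0, 1.092, -0.106], TCP at [239.798, 577.185, 222.661] pointing down, gripper open.
Joint ranges: [-3.1, 3.1], [-0.84, 2.19], [0.05, 2.79], [-1.13, 4.28], [0.06, 2.93], [-2.69, 2.69]. Speed limits (rad/s): [2.22, 2.22, 2.79, 3.14, 3.14, 3.14].

INTERFACE

Orientations are given as [roll, pitch, yaw] about the fixed x, y, z axes, in that order (R = Rz(yaw) Ry(pitch) Rx(roll)).
In Python, from cell import env gives the robot as it stands.
- The arm moves only by the tool carry_out, never from a script. Its argument "motion" is a list of rows, each a list of 5 numbers: the shift along the tool's x, y, z in mm, then the turn about the tool's z in degrees, then the closure, from 0 (fully open) to 1 (shut). A call has 1 to 12 rows; each row shifts and turns the commanded pose from where the row before left it, along the tool's axes as they then stand; what a row does not reach is not made up. A row lasts 1/10 s, in which the tool goes at most 50 mm and 8.59 degrees, less where a joint would pass 70% of its speed; a pose out of reach is approached as far as the arm can. A call with a gripper value outside its range is refused whole. The fingers move at their own pace and stop on an object; the grip force is fixed at half the most. Time passes only in rows, so rows that do not move let the fingers close. It gives the time, the measured TCP pose, the force, the opening and the grip force at its end, in the units of the state.
- env.state(): the state, without advancing time (a new reading comes with each control period).
- env.read_camera(name): name is "scene" or "top" or "wrist"; returns a dict with "color" (384x512x3 uint8, red, green, blue), "K" (3x3 intrinsics, pixels), "R" (3x3) and "t" (3): a world point X has camera coordinates R X + t; the wrist camera has in their place "hand_eye" (4x4, takes a point from camera to tool coordinates, whose origin is the TCP and whose axes are the flange's). Camera axes: x right, y down, z forward; pixel columns grow to the right and rows downward; lengths in mm; the calibration is good to about 2 mm. The wrist camera is an equidistant fisheye: a pixel r from the principal point sees the ray r / f radians off the axis. A picture is of the moment at which its call begins: read the wrist's pose just before it. There is no depth.
- env.job_done(): hands the job in; it is judged then, once.
The state is a dict: "t": time; "joints": joint angles; "qvel": joint speeds; "tau": joint torques, N m; "eef_pos": TCP position; "tcp_rot": TCP orientation; "ft_force": force on the tool from outside, world axes, zero at the start; "moment": the same for the moment, N m; "opening": opening from 0.0 (shut) to 1.0 (fully open); "grip_force": force on a finger pad.
Only numpy, scipy, OpenCV 4.12 (cv2) and the standard library are available. Lean on these libraries where they do the work, as an engineer would, in place of code of your own. Each camera call takes 0.05 s, during which the arm holds its last target. There are 200 camera calls.

TASK

Take the two short steel tubes out of the wooden rack and stand each one end-down, fully home, in a socket of the aluminium purge block, leaving the long tube in the rack and the other things on the bench alone. Then press the spring-loaded gas lever down to half its travel, where its arm lies level, without pushing it to its bottom stop, and finish while still holding it there with the fingers.

Things in the scene. Friction and masses are not known exactly. Their poses are not given: they have to be found in the camera images.
- rack: Fixed light-wood block, 60 (x) x 180 (y) x 40 mm high, somewhere on the left or right of the bench. Three equal blind round holes, 23 mm wide and 30 mm deep, in a row along its y at -65, 0 and +65 mm; each holds one upright tube. Origin: centre of its underside, on the bench; z up.
- purge_block: Fixed bare aluminium block, 70 (x) x 140 (y) x 45 mm high, near the middle of the bench, with a small copper pipe stub low on its +x face that reaches 70 mm from the centre. Two blind round sockets, 23 mm wide, 32 mm deep with a 2 mm chamfer, at y = -40 and +40 mm. Origin: centre of its underside; z up.
- socket_a (a point): Centre of the mouth of the purge block's socket at its y = -40 mm, level with the block's top (45 mm above the bench; the socket's floor is 13 mm above the bench).
- socket_b (a point): The same for the other socket, at the block's y = +40 mm.
- tube_a: Short round stainless tube, 20 mm outside diameter, 100 mm long, about 90 g, standing upright in a rack hole, its foot 10 mm above the bench and its top 110 mm above. Origin: centre of its lower end; z along the tube, up. Either short tube may go in either socket.
- tube_b: The second short tube, identical to tube_a.
- long_tube: Long round stainless tube, 20 mm diameter, 140 mm long, standing in the third rack hole (any of the three), its top 150 mm above the bench; it stays in the rack. Origin: centre of its lower end.
- gas_valve: Fixed dead-man gas valve, on the other side of the bench from the rack: dark steel base plate 200 (x) x 80 (y) x 10 mm; at its x = +65 mm two grey cheeks, 116 mm high, carry the lever's level hinge pin (along y, 100 mm above the bench); rubber bumper under the lever. Origin: centre of the plate's underside, z up. The lever points from the hinge to the body's -x.
- gas_lever (a joint): Angle of the sprung lever, rad: 0 = released, the arm rising 0.35 rad towards its pad; 0.35 = half travel, arm level; 0.70 = bottom stop. It grows as the pad is pressed down and springs back when let go. Pressing at the pad takes about 3 N to start, 7 N at half and 11 N at the bottom.
- lever_pad (a point): Centre of the top face of the black rubber pad on the lever's free end (pad 50 mm along the arm, 44 wide, 8 thick; centre 130 mm from the hinge pin, top face 4 mm above the arm's line through the pin). Released, it is about 148 mm above the bench; with the arm level, 104 mm above the bench at x = -65 mm in gas_valve's frame. The point moves with the lever.
- c_clamp: Bystander: dark steel C-clamp lying flat, about 180 x 90 x 15 mm. Origin near the middle of its underside.
- sheet_part: Bystander: octagonal tapered aluminium part, 90 mm across at the foot, 85 mm high. Origin: centre of its underside.
- wire_brush: Bystander: hand brush with wooden handle, 200 mm long, lying on the bench. Origin: near its middle, on the bench.
Not all that is in view belongs to the job. There is more than one size of the gas_valve; the job needs the middle-sized.

How it is judged:
By the outcome, as a careful person would: the job done as asked, in the order asked, and still so for the second after the job is handed in, while the arm keeps its last pose, push and grip.
It also fails if it takes over 72 s, if anything falls off the work surface, if the arm or the gripper's body presses on something with over 40 N, if the wrist force passes 120 N, or if a joint passes its speed limit or range.

## Working session

There is one attempt and no reset: what is moved stays moved. The work goes in short steps, Python scripts to look and compute and a tool call to move; the robot and the scene stay as the last step left them, time stands still between calls to the robot, and variables do not carry over. Pictures are saved under pics/ and viewed, at most 10 in all, crops included, and the job is handed in when it is done.

Besides the shell and the picture viewer there is one more tool, called as a command line: name --pt "numbers of a row" for each row, then --argument value for the rest. carry_out: Moves the arm, as the interface text tells. Its arguments: {"type":"object","properties":{"motion":{"type":"array"}},"required":["motion"]}

```bash
ls; mkdir -p pics
cat > h.py <<'E'
import numpy as np, cv2
from cell import env
def snap(n,f):
    c=env.read_camera(n); cv2.imwrite('pics/'+f,cv2.cvtColor(c['color'],cv2.COLOR_RGB2BGR)); np.savez('pics/'+f+'.npz',**{k:v for k,v in c.items()}); return c
def ray(c,u,v):
    K,R,t=[np.array(c[k]) for k in('K','R','t')]
    d=R.T@np.linalg.inv(K)@[u,v,1]; return -R.T@t,d/np.linalg.norm(d)
def plane(c,u,v,z):
    o,d=ray(c,u,v); return o+d*(z-o[2])/d[2]
def proj(c,X):
    p=np.array(c['R'])@X+np.array(c['t']); q=np.array(c['K'])@p; return q[:2]/q[2]
def tri(rs):
    A=sum(np.eye(3)-np.outer(d,d) for o,d in rs); b=sum((np.eye(3)-np.outer(d,d))@o for o,d in rs); X=np.linalg.solve(A,b)
    return X,[np.linalg.norm((np.eye(3)-np.outer(d,d))@(X-o)) for o,d in rs]
E
python3 - <<'E'
from h import *
a=snap('scene','scene1.png');b=snap('top','top1.png')
print(env.state(),env.tip_extent)
for c in(a,b): print(c['K'],c['R'],c['t'])
for n in('scene','top'): 
    im=cv2.imread(f'pics/{n}1.png'); cv2.imwrite(f'pics/{n}1x.png',cv2.resize(im,(800,600),interpolation=cv2.INTER_CUBIC))
E
```

```text
pics
{'t': 0.1, 'joints': array([ 1.07139311e+00,  4.91507013e-01,  1.55935770e+00,  4.64600549e-05,
        1.09167147e+00, -1.05607569e-01]), 'qvel': array([-0.00040988, -0.00262471, -0.00184222, -0.00201263,  0.00273751,
        0.00260777]), 'tau': array([ 2.67939846e-03, -6.13625836e+01, -2.58605558e+01,  6.93791779e-02,
        4.70248621e-02, -6.79262683e-06]), 'eef_pos': array([239.69535227, 577.01166022, 222.12597929]), 'tcp_rot': array([-3.14065872e+00, -1.40437566e-04,  2.74777550e+00]), 'ft_force': array([-0.09479917, -0.59090771,  0.27115306]), 'moment': array([ 0.00559364, -0.03345653, -0.01084172]), 'grip_force': 0.0, 'opening': 0.9979944538543001} 8.0
[[367.40792842   0.         258.73177879]
 [  0.         367.40792842 194.56410055]
 [  0.           0.           1.        ]] [[-0.6926215   0.72116809  0.01385811]
 [ 0.51059979  0.50377767 -0.69677537]
 [-0.50947356 -0.47552565 -0.71715552]] [ 406.47206123 -150.92275957 1257.80911576]
[[466.97188512   0.         255.74970773]
 [  0.         466.97188512 191.98288565]
 [  0.           0.           1.        ]] [[-0.01414075 -0.99969504  0.02024516]
 [-0.98402968  0.0103204  -0.17770504]
 [ 0.17744191 -0.02243472 -0.98387553]] [ -71.01861449  532.10190903 1506.63063894]
```

View pics/scene1x.png

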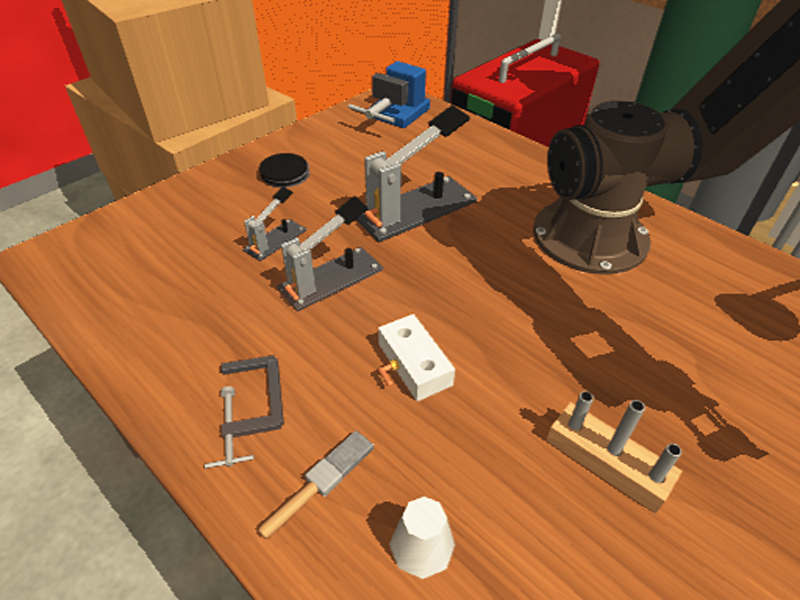

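View pics/top1x.png

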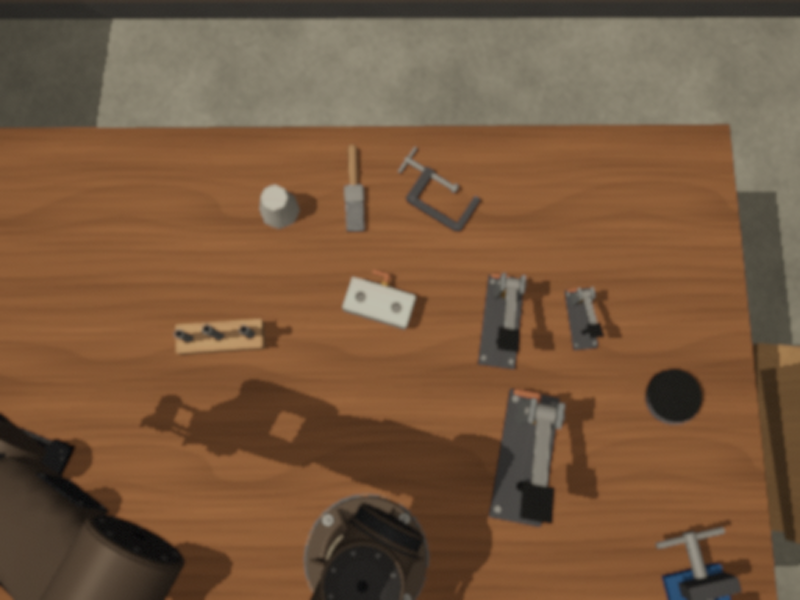

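The scene view shows the rack at (615,455), with tube tops at (585,397), (636,406, the long one) and (673,450). The block is at (417,355), with socket mouths at (405,333) and (428,365). The middle valve is at (325,275) with its pad at (350,210). In the top view the rack is at (219,336), the block at (380,303) and the middle valve at (500,320).

```bash
cat > m.py <<'E'
from h import *
a=dict(np.load('pics/scene1.png.npz'));b=dict(np.load('pics/top1.png.npz'));s=1/1.5625
P={'tube1':((585,397),(247,331)),'tubeL':((636,406),(209,329)),'tube2':((673,450),(181,335)),
'sockN':((405,333),(396,307)),'sockF':((428,365),(361,296)),'pad':((350,210),(509,339))}
for k,(p,q) in P.items():
    X,e=tri([ray(a,*(np.array(p)*s)),ray(b,*(np.array(q)*s))]); print(k,X.round(0),np.round(e,1))
# block mask: bright, low saturation
for nm,c in(('scene',a),('top',b)):
    h=cv2.cvtColor(c['color'],cv2.COLOR_RGB2HSV)
    m=((h[...,1]<50)&(h[...,2]>150)).astype('uint8')
    n,_,st,ce=cv2.connectedComponentsWithStats(m)
    for i in range(1,n):
        if st[i,4]>200: print(nm,st[i],ce[i].round(1))
A=cv2.imread('pics/scene1.png');B=cv2.imread('pics/top1.png')
def cr(I,x,y,w,h): return cv2.resize(I[y:y+h,x:x+w],(400,300),interpolation=cv2.INTER_CUBIC)
cv2.imwrite('pics/m1.png',np.vstack([np.hstack([cr(A,345,240,100,75),cr(A,230,190,80,60)]),np.hstack([cr(A,170,115,100,75),cr(B,290,165,100,75)])]))
E
python3 m.py
```

```text
tube1 [460. 238.  99.] [3.1 3.1]
tubeL [459. 305. 143.] [2.9 2.9]
tube2 [453. 371. 101.] [2.8 2.8]
sockN [517. -69.  40.] [1.5 1.5]
sockF [541.   7.  40.] [2.2 2.2]
pad [ 433. -292.  142.] [0.2 0.2]
scene [234  81  48  29 375] [258.7  96.1]
scene [180 138  40  27 281] [200. 152.]
scene [ 243  201   48   55 1244] [268.  227.3]
scene [196 276  43  40 626] [216.2 295.9]
scene [ 254  318   37   52 1305] [272.3 344.4]
top [167 119  17  16 208] [174.6 126.8]
top [220 178  45  31 839] [242.2 193.1]
```

View pics/m1.png

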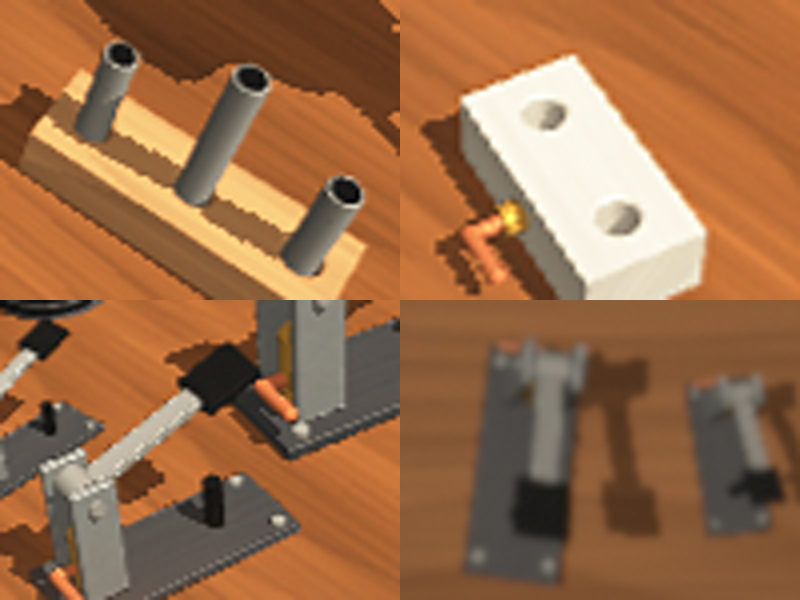

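The crops give the tube tops at scene pixels (375,254), (407.5,260) and (431,287.5), and the socket mouths at (259,213) and (273.6,233.4). All of these fit the text roughly. Next I move over the rack for a closer look with the wrist camera.

carry_out --pt "-38 -21 -10 0 0" --pt "-38 -21 -10 0 0" --pt "-38 -21 -10 0 0" --pt "-38 -21 -10 0 0" --pt "-38 -21 -10 0 0" --pt "-38 -21 -10 0 0" --pt "-38 -21 -10 0 0" --pt "-38 -21 -10 0 0" --pt "0 0 0 8.1 0" --pt "0 0 0 8.1 0" --pt "0 0 0 8.1 0" --pt "0 0 0 8.1 0"

```text
t: 1.3
eef_pos: [456.0, 305.2, 302.4]
tcp_rot: [-3.141, -0.0, 2.176]
ft_force: [-0.3, -0.3, 0.1]
opening: 0.998
grip_force: 0.0
```

carry_out --pt "0 0 0 8.1 0" --pt "0 0 0 8.1 0" --pt "0 0 0 8.1 0" --pt "0 0 0 8.1 0" --pt "0 0 0 0 0" --pt "0 0 0 0 0"

```text
t: 1.9
eef_pos: [456.0, 305.3, 302.5]
tcp_rot: [-3.141, 0.0, 1.621]
ft_force: [0.5, -0.6, -0.6]
opening: 0.998
grip_force: 0.0
```

```bash
cat >> h.py <<'E'
from scipy.spatial.transform import Rotation as Ro
def wsnap(f):
    s=env.state(); c=env.read_camera('wrist'); cv2.imwrite('pics/'+f,cv2.cvtColor(c['color'],cv2.COLOR_RGB2BGR))
    np.savez('pics/'+f+'.npz',pos=s['eef_pos'],rot=s['tcp_rot'],**c); return dict(c,pos=s['eef_pos'],rot=s['tcp_rot'])
def wT(c):
    T=np.eye(4);T[:3,:3]=Ro.from_euler('xyz',c['rot']).as_matrix();T[:3,3]=c['pos'];return T@np.array(c['hand_eye'])
def wray(c,u,v):
    K=np.array(c['K']); x,y=(u-K[0,2])/K[0,0],(v-K[1,2])/K[1,1]; r=np.hypot(x,y)+1e-12
    d=wT(c)[:3,:3]@[x/r*np.sin(r),y/r*np.sin(r),np.cos(r)]; return wT(c)[:3,3],d
def wproj(c,X):
    K=np.array(c['K']); T=wT(c); p=T[:3,:3].T@(np.array(X)-T[:3,3]); r=np.hypot(p[0],p[1]); th=np.arctan2(r,p[2])
    return np.array([K[0,2]+K[0,0]*th*p[0]/r,K[1,2]+K[1,1]*th*p[1]/r])
def wplane(c,u,v,z):
    o,d=wray(c,u,v); return o+d*(z-o[2])/d[2]
E
python3 - <<'E'
from h import *
a=dict(np.load('pics/scene1.png.npz'))
for u,v,z in((374.5,253.3,110),(407,259.5,150),(430.8,287,110),(258.6,212.6,45),(273.2,233,45)): print(plane(a,u,v,z).round(1))
c=wsnap('w1.png');print(c['pos'],c['rot'],c['K'],c['hand_eye'])
im=cv2.imread('pics/w1.png');cv2.imwrite('pics/w1x.png',cv2.resize(im,(800,600),interpolation=cv2.INTER_CUBIC))
E
```

```text
[465.4 242.4 110. ]
[462.6 307.7 150. ]
[457.  372.5 110. ]
[518.5 -67.   45. ]
[542.6   8.2  45. ]
[455.99965321 305.34011605 302.46840466] [-3.14123835e+00  9.88648718e-05  1.62094081e+00] [[297.31863964   0.         249.27859395]
 [  0.         297.31863964 192.42416734]
 [  0.           0.           1.        ]] [[-6.11960354e-04 -9.55527034e-01 -2.94902888e-01  8.36594086e+01]
 [ 9.99999201e-01 -2.58435361e-04 -1.23775624e-03 -9.41995704e-02]
 [ 1.10649622e-03 -2.94903409e-01  9.55526428e-01 -1.61557307e+02]
 [ 0.00000000e+00  0.00000000e+00  0.00000000e+00  1.00000000e+00]]
```

View pics/w1x.png

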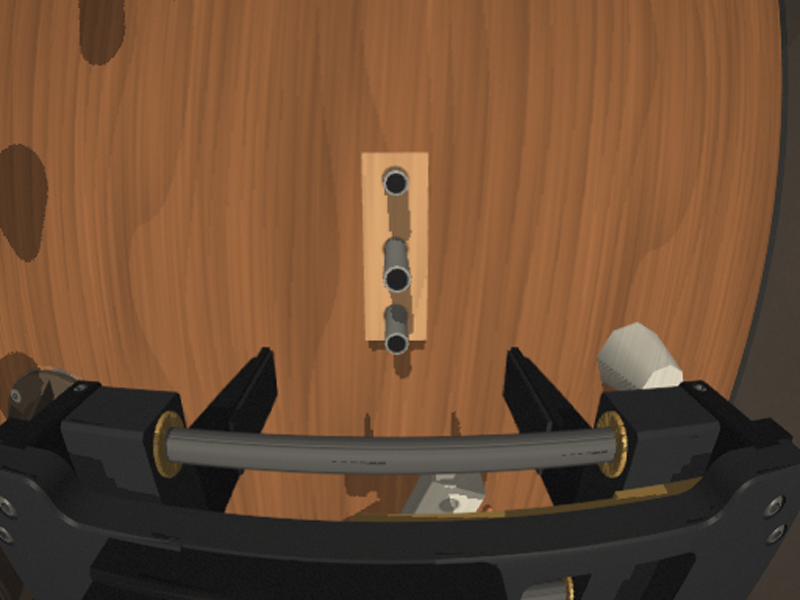

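The wrist view shows the tube mouths at about (395,182), (397,279, the long one) and (397,343), down the middle of the rack. I refine these with the dark-disc centroids and triangulate against the scene view.

```bash
cat > m2.py <<'E'
from h import *
a=dict(np.load('pics/scene1.png.npz')); w=dict(np.load('pics/w1.png.npz'))
def disc(img,u,v,h=6,th=60):
    g=cv2.cvtColor(img,cv2.COLOR_RGB2GRAY); x,y=int(round(u)),int(round(v))
    m=(g[y-h:y+h+1,x-h:x+h+1]<th).astype('uint8'); n,l,st,ce=cv2.connectedComponentsWithStats(m)
    i=l[h,h]; return (ce[i]+[x-h,y-h],st[i,4]) if i else (np.array([u,v]),0)
for n,p,q,z in(('far',(395,182),(430.8,287),110),('L',(397,279),(407,259.5),150),('near',(397,343),(374.5,253.3),110)):
    pw,aw=disc(w['color'],p[0]/1.5625-.2,p[1]/1.5625-.2); pa,aa=disc(a['color'],*q)
    X,e=tri([wray(w,*pw),ray(a,*pa)]); print(n,pw.round(1),aw,pa.round(1),aa,X.round(1),np.round(e,1),'plane',wplane(w,*pw,z).round(1),plane(a,*pa,z).round(1))
E
python3 m2.py
```

```text
far [252.8 116.9] 113 [431.2 287.4] 31 [456.3 373.3 108.8] [0.2 0.2] plane [456.3 373.1 110. ] [457.2 373.5 110. ]
L [253.7 178.4] 134 [407.7 259.1] 30 [460.2 308.1 149.3] [0. 0.] plane [460.2 308.3 150. ] [460.8 308.2 150. ]
near [253.3 219.5] 88 [375.1 253.1] 23 [463.6 243.1 109.3] [0.2 0.2] plane [463.6 243.5 110. ] [464.  243.1 110. ]
```

Triangulated heights are 109, 149 and 109 mm, the spacing is 65 mm and the ray gaps are under 0.3 mm, all matching the text. Now I pick the near short tube.

carry_out --pt "-31 2.2 20 0 0" --pt "-31.3 2.3 20 0 0" --pt "0 0 40 0 0" --pt "0 0 40 0 0" --pt "0 0 40 0 0" --pt "0 0 35 0 0" --pt "0 0 20 0 0" --pt "0 0 7.5 0 0" --pt "0 0 0 0 0.3" --pt "0 0 0 0 1" --pt "0 0 0 0 1" --pt "0 0 0 0 1"

```text
t: 3.15
eef_pos: [463.8, 243.5, 81.1]
tcp_rot: [3.14, -0.001, 1.617]
ft_force: [0.1, -0.2, 0.5]
opening: 0.723
grip_force: 0.0
```

carry_out --pt "0 0 0 0 1" --pt "0 0 0 0 1" --pt "0 0 0 0 1" --pt "0 0 0 0 1" --pt "0 0 0 0 1"

```text
t: 3.65
eef_pos: [463.4, 243.4, 80.1]
tcp_rot: [3.142, -0.0, 1.617]
ft_force: [0.2, -0.1, 0.9]
opening: 0.306
grip_force: 0.0
```

carry_out --pt "0 0 0 0 1" --pt "0 0 0 0 1" --pt "0 0 0 0 1" --pt "0 0 0 0 1"

```text
t: 4.05
eef_pos: [463.5, 243.4, 80.1]
tcp_rot: [3.142, -0.0, 1.617]
ft_force: [0.5, 1.0, -1.2]
opening: 0.204
grip_force: 30.0
```

Gripped: the opening is 19.4 mm and the force 30 N. I lift and move beyond the block to look at its sockets.

carry_out --pt "0 0 -20 0 1" --pt "0 0 -35 0 1" --pt "0 0 -35 0 1" --pt "0 0 -30 0 1" --pt "-45 6 0 0 1" --pt "-45 6 0 0 1" --pt "-45 6 0 0 1" --pt "-45 6 0 0 1" --pt "-45 6 0 0 1" --pt "-45 6 0 0 1" --pt "-45 6 0 0 1" --pt "-41 8 0 0 1"

```text
t: 5.25
eef_pos: [529.6, -112.1, 200.1]
tcp_rot: [-3.141, -0.0, 1.616]
ft_force: [1.5, 1.1, 0.2]
opening: 0.21
grip_force: 30.0
```

carry_out --pt "0 0 0 0 1" --pt "0 0 0 0 1" --pt "0 0 0 0 1"

```text
t: 5.55
eef_pos: [529.4, -109.1, 200.0]
tcp_rot: [-3.141, -0.0, 1.617]
ft_force: [-0.1, 0.1, -0.6]
opening: 0.202
grip_force: 30.0
```

Run:
```python
from h import *
c=wsnap('w2.png');print(c['pos'],c['rot'])
for X in((518.5,-67,45),(542.6,8.2,45)): print(wproj(c,X)*1.5625)
im=cv2.imread('pics/w2.png');cv2.imwrite('pics/w2x.png',cv2.resize(im,(800,600),interpolation=cv2.INTER_CUBIC))
```

```text
[ 529.38527119 -109.14839526  199.97768073] [-3.14105364e+00 -4.89517288e-04  1.61725941e+00]
[377.27129105 221.63415644]
[418.19825324 113.7363848 ]
```

View pics/w2x.png

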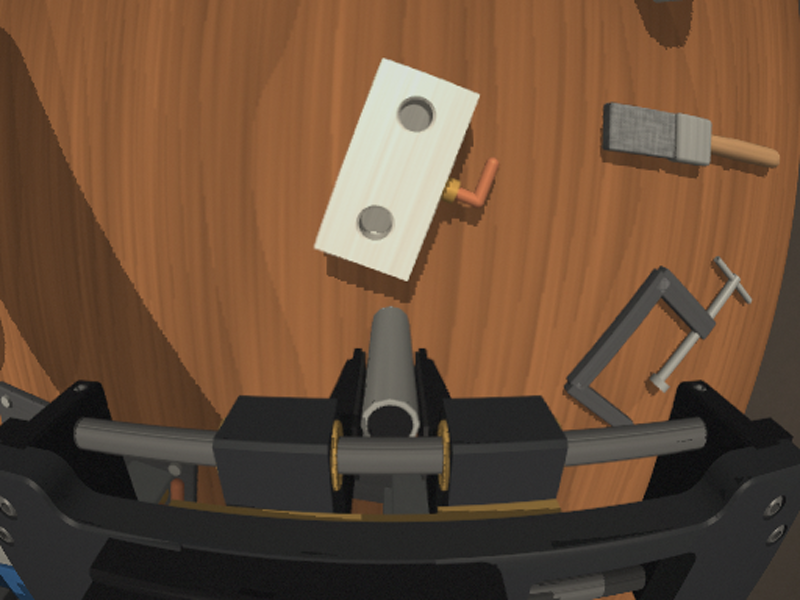

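The wrist view shows the socket mouths at (376,222) and (416,114), within 3 px of the prediction. The held tube is upright. I refine with ellipse fits.

```bash
cat > m3.py <<'E'
from h import *
a=dict(np.load('pics/scene1.png.npz')); w=dict(np.load('pics/w2.png.npz'))
def hole(img,u,v,h,th):
    g=cv2.cvtColor(img,cv2.COLOR_RGB2GRAY); x,y=int(round(u)),int(round(v)); s=4
    p=cv2.resize(g[y-h:y+h+1,x-h:x+h+1],None,fx=s,fy=s,interpolation=cv2.INTER_CUBIC)
    cs,_=cv2.findContours((p<th).astype('uint8'),cv2.RETR_EXTERNAL,cv2.CHAIN_APPROX_NONE); c=max(cs,key=cv2.contourArea)
    e=cv2.fitEllipse(cv2.convexHull(c)); return (np.array(e[0])+.5)/s-.5+[x-h,y-h],np.array(e[1])/s
for n,p,q in(('N',(240.6,142),(258.6,212.6)),('F',(266,72.8),(273.2,233))):
    for tw,ts in ((205,205),(190,190)):
        pw,sw=hole(w['color'],*p,15,tw); pa,sa=hole(a['color'],*q,8,ts)
        X,e=tri([wray(w,*pw),ray(a,*pa)])
        print(n,pw.round(1),sw.round(1),pa.round(1),sa.round(1),X.round(1),np.round(e,1),wplane(w,*pw,45).round(1),plane(a,*pa,45).round(1))
s=env.state();print(s['eef_pos'])
E
python3 m3.py
```

```text
N [239.6 142.1] [23.3 25.6] [259.8 212.7] [5.6 6.5] [515.8 -66.6  43. ] [1.2 1.2] [516.6 -67.3  45. ] [516.5 -64.4  45. ]
N [239.6 142. ] [22.7 24.4] [259.9 212.8] [5.  6.1] [515.6 -66.5  42.6] [1.3 1.3] [516.5 -67.2  45. ] [516.5 -63.9  45. ]
F [266.   72.6] [24.  26.1] [274.  233.5] [6.5 8. ] [540.7   8.9  41.9] [0.4 0.4] [540.8   8.3  45. ] [542.3  10.8  45. ]
F [266.   72.5] [23.3 25. ] [274.2 233.7] [5.8 7.6] [540.6   9.3  41.3] [0.7 0.7] [540.8   8.4  45. ] [542.4  11.6  45. ]
[ 529.46895692 -108.92160884  200.11202066]
```

The socket spacing is 79.4 mm and the height about 43–45 mm, consistent with the text. I place the first tube in the near-side socket at (516.5, -67.2).

carry_out --pt "21 -5.5 0 0 1" --pt "21.4 -5.5 0 0 1" --pt "0 0 30 0 1" --pt "0 0 30 0 1" --pt "0 0 14 0 1" --pt "0 0 0 0 1" --pt "0 0 0 0 1" --pt "0 0 5 0 1" --pt "0 0 5 0 1" --pt "0 0 5 0 1" --pt "0 0 0 0 1"

```text
t: 6.7
eef_pos: [516.6, -68.1, 110.6]
tcp_rot: [-3.141, -0.0, 1.617]
ft_force: [0.2, 0.2, -0.1]
opening: 0.205
grip_force: 30.0
```

carry_out --pt "0 0 4 0 1" --pt "0 0 4 0 1" --pt "0 0 4 0 1" --pt "0 0 4 0 1" --pt "0 0 4 0 1" --pt "0 0 3 0 1" --pt "0 0 0 0 1"

```text
t: 7.4
eef_pos: [516.6, -68.0, 87.7]
tcp_rot: [-3.141, -0.0, 1.617]
ft_force: [-0.3, 0.8, -1.5]
opening: 0.206
grip_force: 30.0
```

carry_out --pt "0 0 2 0 1" --pt "0 0 2 0 1" --pt "0 0 1 0 1" --pt "0 0 1 0 1" --pt "0 0 0 0 1"

```text
t: 7.9
eef_pos: [517.0, -68.1, 83.0]
tcp_rot: [3.141, 0.0, 1.617]
ft_force: [-2.5, -0.2, 12.2]
opening: 0.202
grip_force: 30.0
```

Home: the TCP is at 83.0 with a 12 N floor reaction, as expected. I release, lift and go for the second tube.

carry_out --pt "0 0 0 0 0" --pt "0 0 0 0 0" --pt "0 0 0 0 0" --pt "0 0 0 0 0" --pt "0 0 0 0 0" --pt "0 0 0 0 0" --pt "0 0 -15 0 0" --pt "0 0 -30 0 0" --pt "0 0 -40 0 0" --pt "0 0 -40 0 0"

```text
t: 8.9
eef_pos: [516.5, -68.0, 208.3]
tcp_rot: [-3.141, -0.0, 1.617]
ft_force: [0.9, 0.3, 0.2]
opening: 0.973
grip_force: 0.0
```

Run:
```python
from h import *
s=env.state();print(s['eef_pos'],s['tcp_rot'],s['opening'])
D=np.array([456.3,373.2,80])-s['eef_pos'];print(Ro.from_euler('xyz',s['tcp_rot']).as_matrix().T@D)
```

```text
[516.50784811 -68.02055734 208.3290357 ] [-3.14074597e+00 -3.60825206e-04  1.61683327e+00] 0.972557394837804
[443.47755137 -39.72998413 128.52274657]
```

carry_out --pt "44.3 -4 0 0 0" --pt "44.3 -4 0 0 0" --pt "44.3 -4 0 0 0" --pt "44.3 -4 0 0 0" --pt "44.3 -4 0 0 0" --pt "44.3 -4 0 0 0" --pt "44.3 -4 0 0 0" --pt "44.3 -4 0 0 0" --pt "44.3 -4 0 0 0" --pt "44.3 -4 0 0 0" --pt "0 0 0 0 0" --pt "0 0 0 0 0"

```text
t: 10.1
eef_pos: [455.9, 373.2, 206.7]
tcp_rot: [-3.141, 0.0, 1.619]
ft_force: [0.1, 0.3, 0.5]
opening: 0.999
grip_force: 0.0
```

Run:
```python
from h import *
s=env.state();print(s['eef_pos'],s['tcp_rot'],s['opening'])
D=np.array([456.3,373.2,80])-s['eef_pos'];print(Ro.from_euler('xyz',s['tcp_rot']).as_matrix().T@D)
```

```text
[455.88855749 373.15447862 206.70710877] [-3.14100281e+00  4.77856825e-04  1.61888896e+00] 0.9992195098353068
[8.62368694e-02 4.87891864e-01 1.26706816e+02]
```

carry_out --pt "0 0.4 30 0 0" --pt "0 0 40 0 0" --pt "0 0 35 0 0" --pt "0 0 15 0 0" --pt "0 0 6.5 0 0.3" --pt "0 0 0 0 1" --pt "0 0 0 0 1" --pt "0 0 0 0 1" --pt "0 0 0 0 1" --pt "0 0 0 0 1" --pt "0 0 0 0 1" --pt "0 0 0 0 1"

```text
t: 11.3
eef_pos: [456.9, 372.7, 80.8]
tcp_rot: [3.141, -0.0, 1.617]
ft_force: [0.3, -0.2, 0.0]
opening: 0.385
grip_force: 0.0
```

carry_out --pt "0 0 0 0 1" --pt "0 0 0 0 1" --pt "0 0 0 0 1" --pt "0 0 0 0 1" --pt "0 0 0 0 1" --pt "0 0 0 0 1"

```text
t: 11.9
eef_pos: [456.9, 372.6, 80.6]
tcp_rot: [-3.142, -0.0, 1.617]
ft_force: [0.1, 0.1, -0.2]
opening: 0.205
grip_force: 30.0
```

carry_out --pt "0 0 -20 0 1" --pt "0 0 -40 0 1" --pt "0 0 -50 0 1" --pt "0 0 -50 0 1" --pt "-40 7.4 0 0 1" --pt "-41 7.4 0 0 1" --pt "-41 7.4 0 0 1" --pt "-41 7.4 0 0 1" --pt "-41 7.4 0 0 1" --pt "-41 7.4 0 0 1" --pt "-41 7.4 0 0 1" --pt "-41 7.4 0 0 1"

```text
t: 13.1
eef_pos: [531.1, 47.0, 240.7]
tcp_rot: [3.142, -0.0, 1.617]
ft_force: [0.4, -0.1, 0.6]
opening: 0.207
grip_force: 30.0
```

carry_out --pt "-41 7.4 0 0 1" --pt "0 0 40 0 1" --pt "0 0 40 0 1" --pt "0 0 30 0 1" --pt "0 0 0 0 1" --pt "0 0 0 0 1" --pt "0 0 0 0 1"

```text
t: 13.8
eef_pos: [541.2, 8.1, 132.3]
tcp_rot: [3.139, 0.0, 1.617]
ft_force: [-0.1, 0.1, -0.8]
opening: 0.208
grip_force: 30.0
```

carry_out --pt "0 -0.3 7 0 1" --pt "0 0 6 0 1" --pt "0 0 4 0 1" --pt "0 0 4 0 1" --pt "0 0 0 0 1" --pt "0 0 0 0 1"

```text
t: 14.4
eef_pos: [540.0, 8.1, 109.6]
tcp_rot: [-3.141, -0.0, 1.617]
ft_force: [-0.1, 0.4, -1.7]
opening: 0.205
grip_force: 30.0
```

carry_out --pt "0 0.4 4 0 1" --pt "0 0 4 0 1" --pt "0 0 4 0 1" --pt "0 0 4 0 1" --pt "0 0 4 0 1" --pt "0 0 2 0 1" --pt "0 0 2 0 1" --pt "0 0 1 0 1" --pt "0 0 1 0 1" --pt "0 0 0 0 1"

```text
t: 15.4
eef_pos: [540.5, 8.1, 83.6]
tcp_rot: [3.141, -0.0, 1.617]
ft_force: [-0.1, 0.3, -0.6]
opening: 0.205
grip_force: 30.0
```

carry_out --pt "0 0 0.8 0 1" --pt "0 0 0.8 0 1" --pt "0 0 0 0 1"

```text
t: 15.7
eef_pos: [540.7, 8.1, 83.5]
tcp_rot: [3.14, 0.0, 1.617]
ft_force: [-4.2, 0.3, 17.4]
opening: 0.209
grip_force: 30.0
```

Home again: the TCP is at 83.5 (foot 13) with a 17 N reaction. I release, lift and go to look at the valve with the fingers closing.

carry_out --pt "0 0 -0.5 0 0" --pt "0 0 0 0 0" --pt "0 0 0 0 0" --pt "0 0 0 0 0" --pt "0 0 0 0 0" --pt "0 0 0 0 0" --pt "0 0 -15 0 0" --pt "0 0 -30 0 0" --pt "0 0 -40 0 0" --pt "0 0 -50 0 0"

```text
t: 16.7
eef_pos: [539.7, 8.1, 217.9]
tcp_rot: [-3.139, -0.001, 1.617]
ft_force: [0.5, -0.1, 0.2]
opening: 0.976
grip_force: 0.0
```

carry_out --pt "-43 -7.5 -13 0 1" --pt "-43 -7.5 -13 0 1" --pt "-43 -7.5 -13 0 1" --pt "-43 -7.5 -13 0 1" --pt "-43 -7.5 -13 0 1" --pt "-43 -7.5 -13 0 1" --pt "-43 -7.5 -13 0 1" --pt "-43 -7.5 -13 0 1" --pt "-43 -7.5 -13 0 1" --pt "0 0 0 0 1" --pt "0 0 0 0 1" --pt "0 0 0 0 1"

```text
t: 17.9
eef_pos: [490.8, -380.7, 334.1]
tcp_rot: [-3.141, -0.001, 1.617]
ft_force: [0.0, 0.3, -0.3]
opening: 0.05
grip_force: 0.0
```

Run:
```python
from h import *
c=wsnap('w3.png');print(c['pos'],c['rot'],env.state()['opening'])
im=cv2.imread('pics/w3.png');cv2.imwrite('pics/w3x.png',cv2.resize(im,(800,600),interpolation=cv2.INTER_CUBIC))
snap('scene','scene2.png')
```

```text
[ 490.80926436 -380.71876774  334.05476356] [-3.14107107e+00 -9.21741269e-04  1.61732697e+00] 0.022613518288975207
```

View pics/w3x.png

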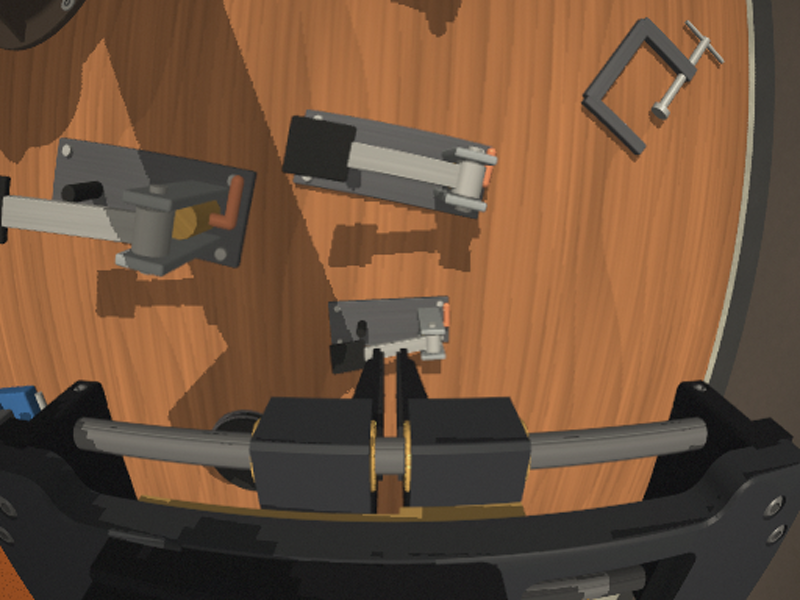

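The wrist view shows three valves. The middle-sized one is in the centre, with pad corners (293,115), (357,124), (348,180) and (284,173), and its hinge barrel near (469,177). The small one is at (390,330) and the large one at the left.

```bash
cat > m4.py <<'E'
from h import *
a=dict(np.load('pics/scene1.png.npz')); w=dict(np.load('pics/w3.png.npz')); k=1/1.5625
h=cv2.cvtColor(w['color'],cv2.COLOR_RGB2HSV)
# black pad in wrist view
def pad(img,x0,x1,y0,y1,th):
    g=img.max(2)[y0:y1,x0:x1]; n,l,st,ce=cv2.connectedComponentsWithStats((g<th).astype('uint8')); i=1+st[1:,4].argmax()
    cs,_=cv2.findContours((l==i).astype('uint8'),0,1); r=cv2.minAreaRect(cs[0]); return ce[i]+[x0,y0],st[i],r,cv2.boxPoints(r)+[x0,y0]
pw=pad(w['color'],175,235,65,122,45); ps=pad(a['color'],205,240,120,150,45)
print(pw[:3],ps[:3])
X,e=tri([wray(w,*pw[0]),ray(a,*ps[0])]);print('pad tri',X.round(1),np.round(e,1),'plane148',wplane(w,*pw[0],148).round(1))
B=[wplane(w,*p,148) for p in pw[3]]; print(np.round(B,1))
for nm,u,v,z in(('barrel',469,177,112),('cheek+',478,150,116),('cheek-',467,207,116)):
    print(nm,wplane(w,u*k,v*k,z).round(1))
# plate corners
for u,v in((310,110),(499,140),(477,217)): print('plate',wplane(w,u*k,v*k,10).round(1))
s=env.state();print(s['eef_pos'])
im=cv2.imread('pics/w3.png')[60:150,170:330]
cv2.imwrite('pics/w3c.png',cv2.resize(im,(800,450),interpolation=cv2.INTER_CUBIC))
E
python3 m4.py
```

```text
(array([203.3751763 ,  95.07827927]), array([   6,   10,   47,   41, 1418], dtype=int32), ((28.90825653076172, 30.027523040771484), (41.3788948059082, 36.58134078979492), 9.865806579589844)) (array([226.41409692, 135.59471366]), array([ 10,   6,  25,  24, 227], dtype=int32), ((24.500001907348633, 18.999998092651367), (26.162948608398438, 16.26345443725586), 45.0))
pad tri [ 429.6 -287.5  137.8] [1.8 1.8] plane148 [ 432.7 -288.8  148. ]
[[ 405.7 -306.1  148. ]
 [ 412.  -263.2  148. ]
 [ 460.  -271.2  148. ]
 [ 454.4 -313.6  148. ]]
barrel [ 552.3 -305.7  112. ]
cheek+ [ 557.6 -282.7  116. ]
cheek- [ 551.7 -330.5  116. ]
plate [ 401.5 -244.6   10. ]
plate [ 599.1 -266.    10. ]
plate [ 581.3 -349.7   10. ]
[ 491.07250254 -380.43501244  334.32882294]
```

View pics/w3c.png

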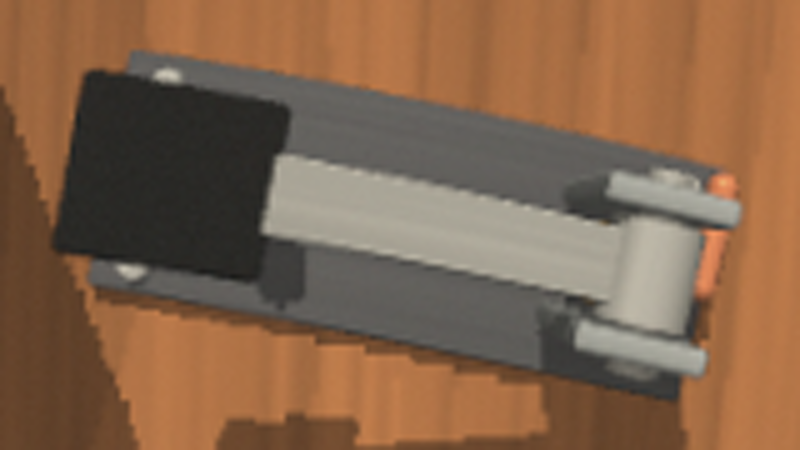

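Pad (432.7, -288.8, 148) to hinge (552, -306) is 120.8 mm, against 120.7 mm expected. The level pad centre should therefore be near (424, -288, 104), so the TCP should end at z ≈ 112. First I hover and check the tubes in the new scene picture.

carry_out --pt "32 -20 0 0 1" --pt "32 -20 0 0 1" --pt "31.6 -21 0 0 1" --pt "0 0 40 0 1" --pt "0 0 40 0 1" --pt "0 0 40 0 1" --pt "0 0 30 0 1" --pt "0 0 14 0 1" --pt "0 0 0 0 1" --pt "0 0 0 0 1"

```text
t: 19.0
eef_pos: [425.9, -288.5, 171.1]
tcp_rot: [3.141, 0.0, 1.618]
ft_force: [0.8, -1.0, 0.4]
opening: 0.004
grip_force: 0.0
```

Run:
```python
from h import *
c=snap('scene','scene3.png')
for X in((516.5,-67.2,113),(540.8,8.3,113)): print(proj(c,X))
A=cv2.imread('pics/scene3.png')
def cr(I,x,y,w,h): return cv2.resize(I[y:y+h,x:x+w],(400,300),interpolation=cv2.INTER_CUBIC)
cv2.imwrite('pics/m3.png',np.hstack([cr(A,230,160,100,75),cr(A,160,90,120,90)]))
```

```text
[259.4453645  194.64668938]
[274.88658946 215.3053994 ]
```

View pics/m3.png

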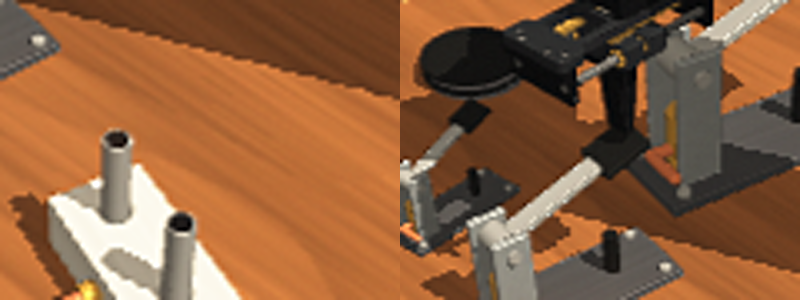

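Both tubes stand in the block with tops at (259,194.5) and (275.5,215), within 0.6 px of where a fully home tube projects. The fingertips are over the pad of the middle valve. Now I press.

carry_out --pt "0 0 6 0 1" --pt "0 0 5 0 1" --pt "0 0 4 0 1" --pt "0 0 4 0 1" --pt "0 0 4 0 1" --pt "0 0 4 0 1" --pt "0 0 4 0 1" --pt "0 0 0 0 1" --pt "0 0 0 0 1"

```text
t: 19.95
eef_pos: [425.5, -288.9, 139.5]
tcp_rot: [-3.142, -0.0, 1.617]
ft_force: [-1.9, 1.0, 4.8]
opening: 0.002
grip_force: 2.0
```

carry_out --pt "0 0 4 0 1" --pt "0 0 4 0 1" --pt "0 0 4 0 1" --pt "0 0 4 0 1" --pt "0 0 4 0 1" --pt "0 0 3 0 1" --pt "0 0 2 0 1" --pt "0 0 0 0 1" --pt "0 0 0 0 1"

```text
t: 20.85
eef_pos: [425.0, -288.8, 114.6]
tcp_rot: [-3.141, -0.001, 1.617]
ft_force: [-3.6, -1.1, 6.1]
opening: 0.004
grip_force: 3.1
```

carry_out --pt "0 0 1.2 0 1" --pt "0 0 1.2 0 1" --pt "0 0 0 0 1" --pt "0 0 0 0 1" --pt "0 0 0 0 1" --pt "0 0 0 0 1" --pt "0 0 0 0 1" --pt "0 0 0 0 1"

```text
t: 21.65
eef_pos: [425.0, -288.8, 112.3]
tcp_rot: [-3.141, -0.0, 1.617]
ft_force: [-5.2, 0.6, 7.3]
opening: 0.004
grip_force: 3.3
```

Run:
```python
from h import *
s=env.state();print(s['eef_pos'],s['ft_force'])
c=snap('scene','scene4.png');s=env.state();print(s['eef_pos'],s['ft_force'])
h=np.array([552.3,-306]);d=np.array([-.990,.138])
for r,z in((0,100),(130,104),(155,104),(105,104),(105,112),(105,96)): print(r,z,((proj(c,[*(h+r*d),z])-[150,95])*8).round(0))
A=cv2.imread('pics/scene4.png');cv2.imwrite('pics/m4.png',cv2.resize(A[95:170,150:250],(800,600),interpolation=cv2.INTER_CUBIC))
```

```text
[ 425.04932977 -288.7633759   112.28314325] [-5.20466545  0.6325367   7.34455483]
[ 425.04543848 -288.7642641   112.26791977] [-5.23468913  0.85335668  7.41156406]
0 100 [323. 537.]
130 104 [622. 391.]
155 104 [676. 367.]
105 104 [566. 417.]
105 112 [565. 400.]
105 96 [568. 434.]
```

View pics/m4.png

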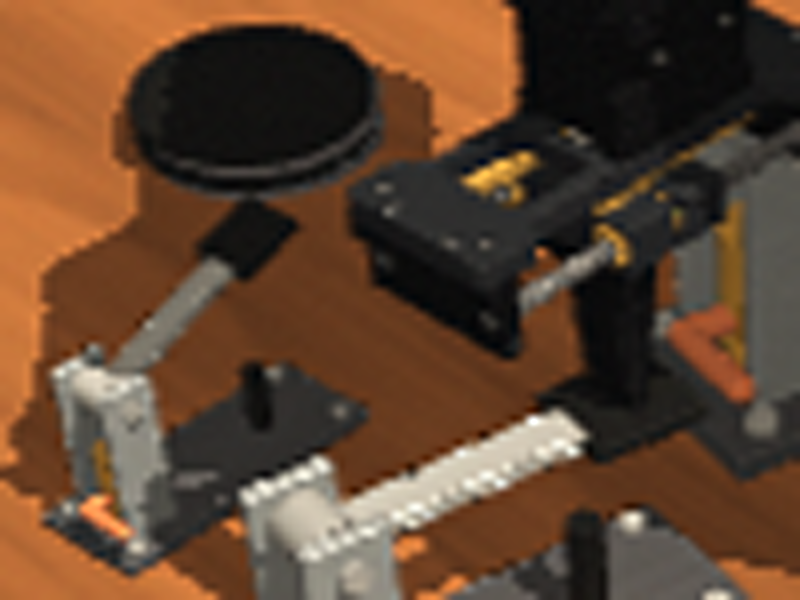

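The lever arm lies level: the pad's inner edge is at about (575,420), against a predicted (566,417). The pad is flush under the closed fingertips, the push is 7.4 N against 7 N expected, and the TCP is at z = 112.3. I hand in.

```bash
python3 -c "
from cell import env
print(env.job_done())"
```

```text
the job is handed in; nothing more can be done
None
```

I handed the job in with both short tubes fully home in the purge block, the long tube still in the rack, and the middle-sized valve's lever held level at half travel under the closed fingertips; the hand-in returned no verdict.

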